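Unload the vise and rack the finished block

TASK

The white machined block in the vise is finished. Slide the vise's jaw fully open, then lift the block out and stand it on a free patch of the bench so that you can change your grip; then take it again the other way and stand it upright and square on the rubber pad in the empty bay of the plywood rack. Never tip or drop the block, leave the jaw open, and leave everything else where it is.

Things in the scene. Friction and masses are not known exactly. Their poses are not given: they have to be found in the camera images.
- vise: Vise fixed left or right on the bench, turned up to 20 degrees. Origin: on the bench. Grey base x -140..+110, y +-55 mm, 30 high; steel bed 70 wide, top at z 45 mm, the block on it near (50, 0). Jaws 50 mm wide along y, tops level with the block's: fixed jaw x 72..102, sliding jaw on the block's -x side. Even open they leave no finger room at the block's 60 mm faces; its +-y ends are free.
- jaw (a joint): Position of the sliding jaw in m: 0 = shut, grows as it slides along the vise's -x, 0.035 = fully open. The jaw is 30 mm thick; a lip on it, top at 127.5 mm above the bench, hangs over the block's top by about 7 mm when shut. It moves stiffly (3 N plus damping) and stays where it is left.
- jaw_handle (a point): Top centre of the upright handle plate on the sliding jaw's tail: 14 mm thick along the vise's x, 50 mm wide along y, standing 53 mm above the tail, its top 117 mm above the bench. Shut, it is at vise x = -70 mm; it moves with the jaw. 61 mm are free between it and the back of the jaw. Axes as the vise.
- part: The finished block: white plastic, 42 mm along x, 60 mm along y, 72 mm high, 0.17 to 0.34 kg, a shallow pocket (14 x 26 mm, 12 deep) in its top, two grey grooves on each 60 mm face. Origin: centre of its underside, z up. It starts standing in the vise, its axes as the vise's.
- rack: Plywood rack fixed across from the vise, turned up to 20 degrees. Origin: centre of its underside. Floor board 110 (x) x 244 (y) x 12 mm; four dividers at y = -117, -39, 39, 117, 10 thick, 50 deep in x, tops 84 mm above the bench: three bays 68 wide at y = -78, 0, 78, open to +-x. Blocks stand with their 60 mm length along the rack's y: no finger room at their ends.
- pad: Black rubber pad, 62 mm (x) x 64 mm (y), 3 mm thick, fixed on the floor of the empty bay of the rack, whichever it is. Origin: centre of its underside, 12 mm above the bench; the block stands on its top, 15 mm above the bench. Axes as the rack.
- block_a: A block just like the finished one, already standing in one bay of the rack. Origin: centre of its underside. Leave alone.
- block_b: A second such block in another bay of the rack. Leave alone.
- bottle: White bottle with black cap, 60 mm across, 150 mm high, upright on the bench. Origin: centre of its underside. Leave alone.
- tin: Steel tin, 80 mm across, 70 mm high, on the bench. Origin: centre of its underside. Leave alone.
- heatsink: Dark finned heat sink, 70 x 90 mm, 40 mm high, on the bench. Origin: centre of its underside. Leave alone.
- mug: White mug, 80 mm across plus a handle at its +y side, 90 mm high, on the bench. Origin: centre of its underside. Leave alone.
- wrench: Steel wrench lying flat along its x, 150 mm long, about 10 mm high, origin near its middle, on the bench between vise and rack. Leave alone.
- brush: Hand brush lying along its x, 180 mm long, about 30 mm high, origin near its middle, on the far part of the bench. Leave alone.
There are look-alikes about, which are no part of the job. Leave any green, orange or red look-alike of the part alone.

How it is judged:
On the way, in this order (a step that is already met when the one before it is completed fails the run):
1. the jaw is slid open (more than 28 of 35 mm) with the block still standing in the vise (value of joint jaw above 0.028 m and distance of part from where it was at the start of the episode below 0.02 m), for 0.2 s.
2. the block is lifted clear of the vise (its underside more than 90 mm above the bench) (height (world z) of part above 0.09 m), for 0.1 s.
3. the block stands upright on the bench, let go (height (world z) of part below 0.005 m and angle between part's own z axis and vertical below 0.1 rad and contact force between the fingers and part below 0.1 N and linear speed of part below 0.03 m/s), for 0.2 s.
At the end, for the whole second after the job is handed in: The block stands upright (within 0.08 rad) on the rubber pad in the empty bay, centred on it within 12 mm along the rack's x and 8 mm along its y, square to the bay within 0.15 rad, let go and at rest; the vise jaw is still open (more than 25 mm); nothing else has been moved (x of part in the frame of pad between -0.012 and 0.012 m and y of part in the frame of pad between -0.008 and 0.008 m and z of part in the frame of pad between -0.002 and 0.008 m and angle between the y axis of part and the y axis of pad, either way round below 0.15 rad and angle between part's own z axis and vertical below 0.08 rad and linear speed of part below 0.02 m/s and contact force between the fingers and part below 0.1 N and value of joint jaw above 0.025 m); the robot touches nothing.
It fails at once if the block is tipped by more than 0.5 rad (angle between part's own z axis and vertical above 0.5 rad).
It fails at once if the block is dropped (falls free faster than 0.6 m/s) (linear speed of part above 0.6 m/s and contact force between the fingers and part below 0.1 N).
It fails at once if one of the two racked blocks is moved by more than 15 mm (distance of any of block_a, block_b from where it was at the start of the episode above 0.015 m).
It fails at once if a bystander on the bench is moved by more than 25 mm (distance of any of bottle, tin, heatsink, mug, wrench, brush from where it was at the start of the episode above 0.025 m).
It also fails if it takes over 64 s, if anything falls off the work surface, if the arm or the gripper's body presses on something with over 40 N, if the wrist force passes 120 N, or if a joint passes its speed limit or range.

ROBOT

A 7-joint arm with a two-finger parallel gripper is mounted at the origin on the work surface. World frame = base frame: x ahead of the robot, y to its left, z up, the work surface at z = 0. Lengths are in m, angles in rad, forces in N, time in s.
With the tool pointing down it reaches from about 0.35 to 0.9 m from the base axis. Payload 7.2 kg.
Tool frame: the origin (TCP) lies midway between the tips of the shut fingers; the grasp point (between the pads) lies 19 mm behind it; z points along the fingers, x is the direction in which the jaws open and shut, and the axes are right-handed (so a half turn about z gives the same grasp; the last joint's range is limited). The gripper opens to 88 mm and grips with 3 to 60 N. Pads are 20 mm wide; open, the fingers measure 115 mm over their backs; the gripper's body (75 mm by 178 mm) begins 61 mm behind the grasp point.
Start: joints at [-1.195, 0.411, -0.013, 1.596, 0.006, 1.134, -0.082], TCP at [0.268, 0.564, 0.197] pointing down, gripper open.
Joint ranges: [-2.95, 2.95], [-0.29, 1.99], [-1.47, 1.44], [0.14, 2.54], [-1.03, 4.17], [0.13, 1.85], [-2.86, 2.86]. Speed limits (rad/s): [2.39, 2.39, 3.01, 3.01, 3.14, 3.14, 3.14].

INTERFACE

Orientations are given as a rotation vector (axis times angle).
In Python, from workcell import telemetry, capture, ctrl, nets gives the robot as it stands. The module is installed in compiled form; this text tells all that it offers.
- The arm moves only by the shell command python3 -m inch 'ROWS'. ROWS is JSON, a list of rows, each an object of numbers: "x", "y", "z": the shift along the tool's x, y, z in m; "yaw": the turn about the tool's z in degrees; "hand": the closure, from -1 (fully open) to 1 (shut), so that 0 is half open. In form: [{"x": .., "y": .., "z": .., "yaw": .., "hand": ..}, ...]. A call has 1 to 12 rows; each row is the pose to reach, as a shift and turn from the pose commanded when the call began, along the tool's axes at that moment; what a row does not reach only later rows make up. A row lasts 1/10 s, in which the tool goes at most 50 mm and 8.59 degrees, less where a joint would pass 70% of its speed; a pose out of reach is approached as far as the arm can. A call with a gripper value outside its range is refused whole. The fingers move at their own pace and stop on an object; the grip force is fixed at half the most. Time passes only in rows, so rows that repeat a pose let the fingers close. It gives the time, the measured TCP pose, the force and the opening at its end, in the units of the state.
- telemetry.read_state(): the state, without advancing time (a new reading comes with each control period).
- capture(name): name is "scene" or "top" or "wrist"; returns a dict with "frame" (480x640x3 uint8, red, green, blue), "fx", "fy", "cx", "cy" (pixels), "R" (3x3) and "t" (3): a world point X has camera coordinates R X + t. Camera axes: x right, y down, z forward; pixel columns grow to the right and rows downward; lengths in m; the calibration is good to about 2 mm. A picture is of the moment at which its call begins. There is no depth.
- ctrl.finish_job(): hands the job in, once; it reports no verdict.
Trained networks look in the newest picture that a camera, given by its name, has taken for a name from the list of things; names that differ only in an ending like _2 or _b are one class to them, and where a whole thing is asked for, a point or a joint stands for the part that bears it (a point fixed in the world has none). Each returns a list of dicts, best first, with "p" (0 to 1); they miss things now and then, are a little off and sometimes report something else, mostly with a low value. They report only what shows in the picture. A call takes as long as a camera call. They do not tell look-alikes from the thing itself.
- nets.look_for(camera, query): "at" ([column, row] as shares, 0 to 1, of the picture: columns of its width, rows of its height, amid what is visible of it).
- nets.regions_of(camera, query): "pixels" (480x640 bool, what is visible of it) and "at" ([column, row] as shares, 0 to 1, of the picture: columns of its width, rows of its height, amid what is visible of it).
The state is a dict: "time": time; "joint_positions": joint angles; "qd": joint speeds; "effort": joint torques, N m; "tool_pos": TCP position; "orientation": TCP orientation; "contact_force": force on the tool from outside, world axes, zero at the start; "moment": the same for the moment, N m; "opening": opening from 0.0 (shut) to 1.0 (fully open).
Only numpy, scipy, OpenCV 4.12 (cv2) and the standard library are available. Lean on these libraries where they do the work, as an engineer would, in place of code of your own. Each camera call takes 0.05 s, during which the arm holds its last target.

## Working session

There is one attempt and no reset: what is moved stays moved. The work goes in short steps, Python scripts to look and compute and a shell command to move; the robot and the scene stay as the last step left them, time stands still between calls to the robot, and variables do not carry over. Pictures are saved under pics/ and viewed, and the job is handed in when it is done.

```bash
mkdir -p pics; ls
python3 - <<'E'
from workcell import telemetry, capture, ctrl, nets
import cv2, numpy as np
for n in ["scene","top","wrist"]:
    d=capture(n); cv2.imwrite(f"pics/{n}0.png",d["frame"][:,:,::-1])
    print(n,d["fx"],d["fy"],d["cx"],d["cy"],np.round(d["R"],4).tolist(),np.round(d["t"],4).tolist())
print(telemetry.read_state())
E
```

```text
pics
scene 471.71830513274745 471.71830513274745 324.93537466140015 241.62008022193086 [[0.6342, 0.7731, 0.0076], [0.6535, -0.5308, -0.5396], [-0.4132, 0.3472, -0.8419]] [-0.3373, -0.3226, 1.6094]
top 606.4467355308499 606.4467355308499 321.92480515905663 242.58929502718064 [[-0.0216, -0.9997, -0.0101], [-0.9947, 0.0225, -0.0999], [0.1001, 0.0079, -0.9949]] [0.0193, 0.5647, 1.4545]
wrist 373.60994295181774 373.60994295181774 316.273469102923 241.39078892264675 [[0.4298, 0.9029, -0.0009], [0.8647, -0.4113, 0.2882], [0.2598, -0.1246, -0.9576]] [-0.6241, -0.0353, 0.3919]
{'time': 0.15, 'joint_positions': array([-1.19517308,  0.41171042, -0.01269868,  1.59681418,  0.00563051,
        1.13429072, -0.08220232]), 'qd': array([-0.00042498, -0.00298925, -0.00069763, -0.00324454, -0.00067774,
       -0.00099559, -0.00053828]), 'effort': array([ 1.96908804e-03, -5.88333142e+01,  6.42669126e-01, -2.91293907e+01,
       -5.36968082e-02,  1.57099671e-02,  8.23854862e-05]), 'tool_pos': array([0.26824888, 0.5640655 , 0.19592134]), 'orientation': array([ 2.65526131e+00,  1.67768026e+00, -1.47175700e-03]), 'contact_force': array([-1.01477365,  0.03464743, -0.35500048]), 'moment': array([-0.02665196, -0.00094598,  0.02288454]), 'opening': 0.9966570180680282}
```

View pics/scene0.png

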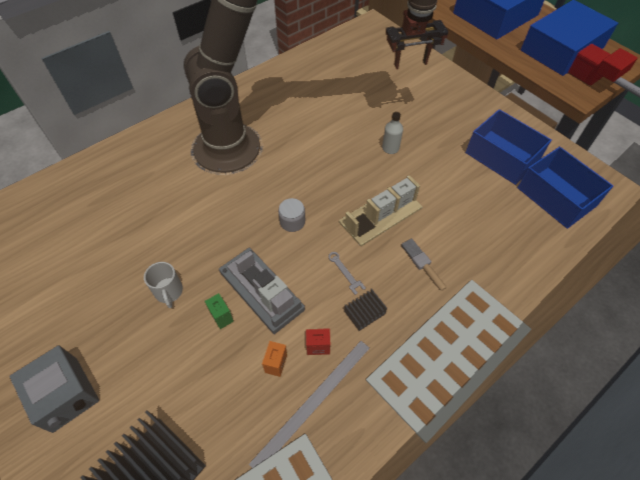

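View pics/top0.png

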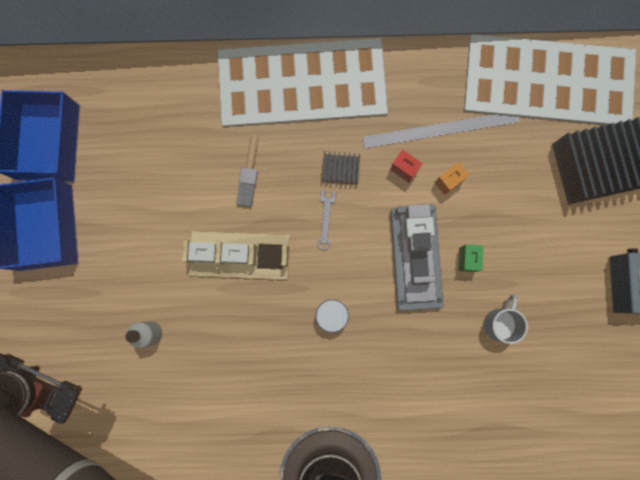

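View pics/wrist0.png

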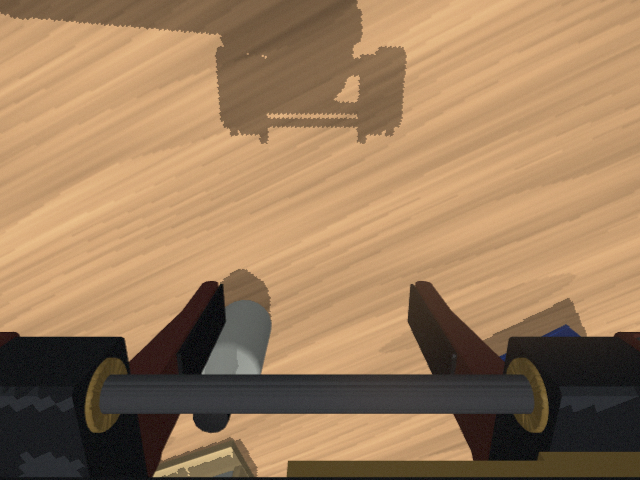

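The top view shows the vise at (417,257) with the white block near (420,230). The rack is at (240,257), with the empty bay and pad at (270,257). The look-alikes are green (473,258), orange (452,180) and red (407,166). The block to move is the white one in the vise, so I'll enlarge to confirm it.

```bash
cat > h.py <<'E'
import numpy as np, cv2
from workcell import telemetry, capture, ctrl, nets
def ray(d,uv,z):
    uv=np.atleast_2d(np.array(uv,float)); R=np.array(d["R"]);t=np.array(d["t"])
    c=-R.T@t
    v=np.c_[(uv[:,0]-d["cx"])/d["fx"],(uv[:,1]-d["cy"])/d["fy"],np.ones(len(uv))]@R
    return c+v*((z-c[2])/v[:,2])[:,None]
def proj(d,X):
    X=np.atleast_2d(np.array(X,float)); p=X@np.array(d["R"]).T+np.array(d["t"])
    return np.c_[d["fx"]*p[:,0]/p[:,2]+d["cx"],d["fy"]*p[:,1]/p[:,2]+d["cy"]]
def fr(x,y,yaw,P,z0=0):
    P=np.atleast_2d(np.array(P,float)); c,s=np.cos(yaw),np.sin(yaw)
    return np.c_[x+c*P[:,0]-s*P[:,1],y+s*P[:,0]+c*P[:,1],P[:,2]+z0]
def crop(d,u0,v0,w,h,k,name,lines=[]):
    im=cv2.resize(d["frame"][v0:v0+h,u0:u0+w,::-1],None,fx=k,fy=k,interpolation=cv2.INTER_CUBIC)
    for pts,col in lines:
        q=((np.array(pts)+.5-[u0,v0])*k-.5).round().astype(int)
        cv2.polylines(im,[q.reshape(-1,1,2)],True,col,1)
    cv2.imwrite("pics/"+name,im)
E
python3 - <<'E'
from h import *
import pickle
d=capture("top"); pickle.dump(d,open("top.pkl","wb"))
crop(d,380,195,120,125,5,"vise_top.png"); crop(d,175,220,130,70,6,"rack_top.png")
s=capture("scene"); pickle.dump(s,open("scene.pkl","wb"))
crop(s,205,235,120,105,6,"vise_sc.png"); crop(s,330,165,110,90,6,"rack_sc.png")
E
```

```text
(no output)
```

View pics/vise_top.png

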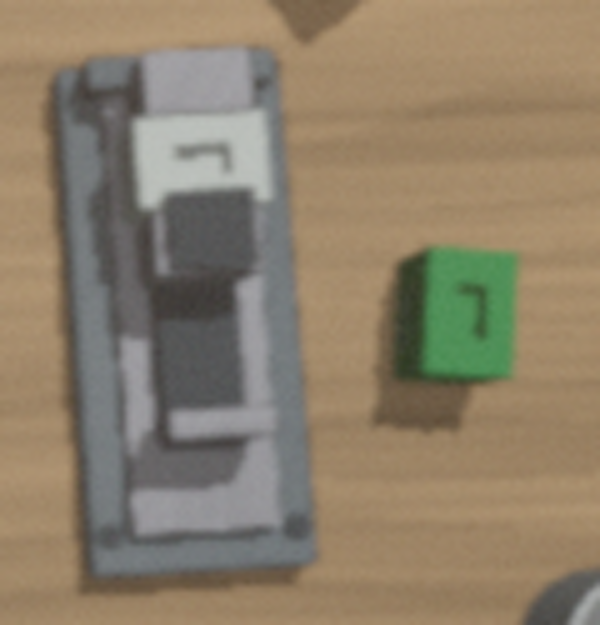

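View pics/rack_top.png

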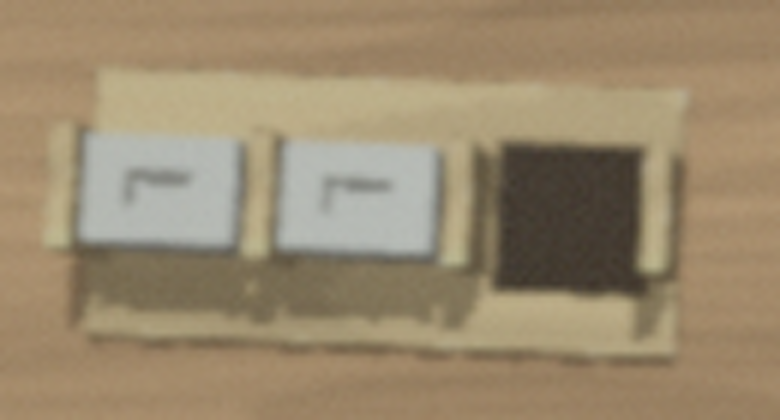

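View pics/vise_sc.png

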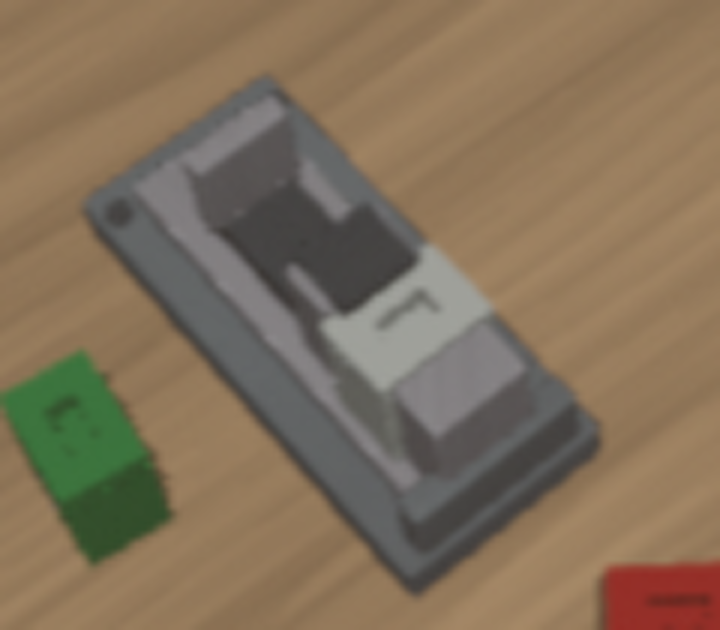

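View pics/rack_sc.png

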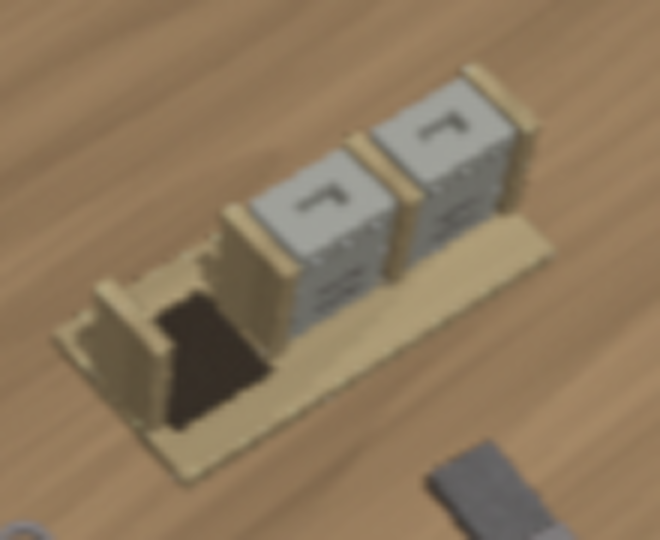

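```bash
cat > fit.py <<'E'
from h import *
import pickle
from scipy.optimize import least_squares
T=pickle.load(open("top.pkl","rb"));S=pickle.load(open("scene.pkl","rb"))
def px(p,k,o): return (np.array(p,float)+.5)/k-.5+np.array(o)
def fit(P,x0):
    def f(q): return np.concatenate([(proj(d,fr(*q,X))-u).ravel() for d,X,u in P])
    r=least_squares(f,x0,loss="soft_l1"); print(np.round(r.x,4),"deg",np.degrees(r.x[2]).round(2),"res",np.round(r.fun,1)); return r.x
z=.03
V=[(T,[[.11,.055,z],[.11,-.055,z],[-.14,-.055,z],[-.14,.055,z]],px([[57,72],[275,48],[315,562],[92,577]],5,[380,195])),
   (S,[[-.14,.055,z],[-.14,-.055,z],[.11,-.055,z],[.11,.055,z]],px([[268,78],[88,207],[412,580],[600,430]],6,[205,235]))]
v=fit(V[:1],[.6,-.2,0]); v2=fit(V[1:],[.6,-.2,0]); v=fit(V,[.6,-.2,0])
z=.012
K=[(T,[[.055,.122,z],[.055,-.122,z],[-.055,-.122,z],[-.055,.122,z]],px([[98,70],[688,90],[677,355],[82,335]],6,[175,220])),
   (S,[[-.055,-.122,z],[.055,-.122,z],[.055,.122,z]],px([[55,335],[188,478],[553,247]],6,[330,165]))]
fit(K[:1],[.6,.2,0]);fit(K[1:],[.6,.2,0]);r=fit(K,[.6,.2,0])
np.save("poses.npy",[v,r])
def box(x0,x1,y0,y1,z): return [[x0,y0,z],[x1,y0,z],[x1,y1,z],[x0,y1,z]]
G=(0,0,255);Y=(0,255,255)
for d,n,a,b in((T,"t",(380,195,120,125,5),(175,220,130,70,6)),(S,"s",(205,235,120,105,6),(330,165,110,90,6))):
    L=[(proj(d,fr(*v,B)),c) for B,c in((box(-.14,.11,-.055,.055,.03),G),(box(.072,.102,-.025,.025,.117),Y),(box(.029,.071,-.03,.03,.117),G),(box(-.077,-.063,-.025,.025,.117),Y))]
    crop(d,*a,f"fv{n}.png",L)
    L=[(proj(d,fr(*r,B)),c) for B,c in [(box(-.055,.055,-.122,.122,.012),G),(box(-.031,.031,-.11,-.046,.015),Y)]+[(box(-.025,.025,y-.005,y+.005,.084),Y) for y in(-.117,-.039,.039,.117)]]
    crop(d,*b,f"fr{n}.png",L)
E
python3 fit.py
python3 - <<'E'
import cv2,numpy as np
a=[cv2.resize(cv2.imread(f"pics/{n}.png"),(400,300)) for n in("fvt","fvs","frt","frs")]
cv2.imwrite("pics/fits.png",np.vstack([np.hstack(a[:2]),np.hstack(a[2:])]))
E
```

```text
[ 0.5393 -0.2218  0.0409] deg 2.35 res [-0.9 -1.3  0.3  0.7  0.7  0.2 -0.2  0. ]
[ 0.542  -0.223   0.0402] deg 2.3 res [ 0.1 -0.9 -1.6 -0.3 -0.   0.9  1.1  0. ]
[ 0.5403 -0.2223  0.0394] deg 2.26 res [-0.6 -1.7  0.5  0.3  0.8 -0.2 -0.1 -0.4  0.  -1.4 -1.7 -0.9 -0.2  0.2
  0.9 -0.5]
[ 0.5406  0.2127 -0.0566] deg -3.24 res [ 0.  -0.1 -0.1 -0.1 -0.1  0.1  0.2  0.1]
[ 0.5412  0.2137 -0.0494] deg -2.83 res [-0.5 -0.3  0.1  0.5  0.4 -0.2]
[ 0.5409  0.213  -0.0541] deg -3.1 res [-0.1 -0.1 -0.3 -0.3 -0.2 -0.1  0.1  0.1 -0.8 -0.4 -0.4  0.5  0.2 -0. ]
```

View pics/fits.png

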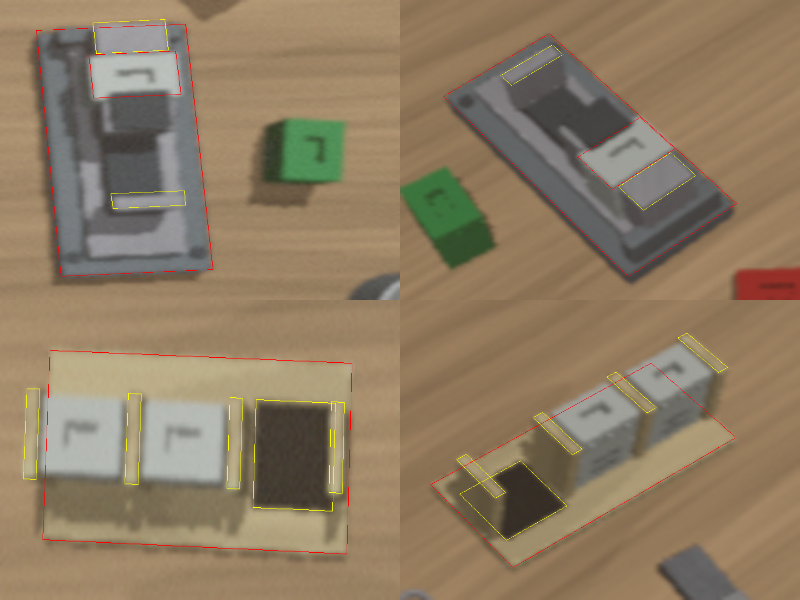

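The enlarged crops confirm it: the only white block in the vise is at top (420,230), and the green one beside it is a look-alike. The overlays fit the vise (0.540, -0.222, 2.3°) and the rack (0.541, 0.213, -3.1°). The empty bay is at rack y = -78.

```bash
cat > go.py <<'E'
import sys
from h import *
from scipy.spatial.transform import Rotation as Ro
def to(x,y,z,head):
    s=telemetry.read_state(); R=Ro.from_rotvec(s["orientation"]).as_matrix(); p=s["tool_pos"]
    d=R.T@(np.array([x,y,z])-p); h=np.degrees(np.arctan2(R[1,0],R[0,0]))
    print("t %.2f tcp"%s["time"],p.round(4),"head %.2f tilt %.2f"%(h,np.degrees(np.arccos(-R[2,2]))),"open %.3f"%s["opening"],"F",s["contact_force"].round(1),"j7 %.2f"%s["joint_positions"][6])
    print("shift x %.4f y %.4f z %.4f yaw %.2f"%(*d,-((head-h+180)%360-180)))
v,r=np.load("poses.npy")
def V(x,y,z): return fr(*v,[x,y,z])[0]
def K(x,y,z): return fr(*r,[x,y,z])[0]
vh,rh=np.degrees(v[2]),np.degrees(r[2])
E
python3 - <<'E'
from go import *
print("handle",V(-.07,0,.117),"block",V(.05,0,.045),"pad",K(0,-.078,.015))
d=capture("top")
for n in ["bottle","tin","mug","wrench","brush","heatsink"]:
    q=nets.look_for("top",n)
    if q: print(n,round(q[0]["p"],2),ray(d,[q[0]["at"][0]*640,q[0]["at"][1]*480],.03)[0].round(3))
to(*V(-.07,0,.2),vh)
E
```

```text
handle [ 0.4703736  -0.22504594  0.117     ] block [ 0.59028046 -0.22031878  0.045     ] pad [0.53667865 0.13511917 0.015     ]
bottle 0.79 [0.354 0.445 0.03 ]
tin 0.89 [ 0.384 -0.004  0.03 ]
mug 0.72 [ 0.362 -0.431  0.03 ]
brush 0.68 [0.728 0.187 0.03 ]
heatsink 0.89 [ 0.747 -0.039  0.03 ]
t 0.60 tcp [0.2684 0.5644 0.1966] head 64.57 tilt 0.00 open 1.000 F [ 0.4 -0.2 -0.1] j7 -0.08
shift x -0.6263 y 0.5214 z -0.0035 yaw 62.31
```

```bash
python3 -m inch '[{"x":-0.02,"y":0.016,"z":-0.02,"yaw":0,"hand":-1},{"x":-0.05,"y":0.042,"z":-0.02,"yaw":7,"hand":-1},{"x":-0.626,"y":0.521,"z":-0.02,"yaw":62.3,"hand":-1},{"x":-0.626,"y":0.521,"z":-0.02,"yaw":62.3,"hand":-1},{"x":-0.626,"y":0.521,"z":-0.02,"yaw":62.3,"hand":-1},{"x":-0.626,"y":0.521,"z":-0.02,"yaw":62.3,"hand":-1},{"x":-0.626,"y":0.521,"z":-0.02,"yaw":62.3,"hand":-1},{"x":-0.626,"y":0.521,"z":-0.02,"yaw":62.3,"hand":-1},{"x":-0.626,"y":0.521,"z":-0.02,"yaw":62.3,"hand":-1},{"x":-0.626,"y":0.521,"z":-0.02,"yaw":62.3,"hand":-1},{"x":-0.626,"y":0.521,"z":-0.02,"yaw":62.3,"hand":-1},{"x":-0.626,"y":0.521,"z":-0.02,"yaw":62.3,"hand":-1}]'; python3 -c "
from go import *
to(*V(-.07,0,.2),vh)"
```

```text
time: 1.8
tool_pos: [0.4087, 0.0149, 0.217]
orientation: [-3.14, -0.063, -0.002]
contact_force: [1.4, 0.2, -0.5]
opening: 1.0
t 1.80 tcp [0.4087 0.0149 0.217 ] head 2.28 tilt 0.10 open 1.000 F [ 1.4  0.2 -0.5] j7 -0.11
shift x 0.0520 y 0.2422 z 0.0169 yaw 0.03
```

```bash
python3 -m inch '[{"x":0.052,"y":0.242,"z":0.017,"yaw":0,"hand":-1},{"x":0.052,"y":0.242,"z":0.017,"yaw":0,"hand":-1},{"x":0.052,"y":0.242,"z":0.017,"yaw":0,"hand":-1},{"x":0.052,"y":0.242,"z":0.017,"yaw":0,"hand":-1},{"x":0.052,"y":0.242,"z":0.017,"yaw":0,"hand":-1},{"x":0.052,"y":0.242,"z":0.017,"yaw":0,"hand":-1},{"x":0.052,"y":0.242,"z":0.017,"yaw":0,"hand":-1}]'
python3 - <<'E'
from go import *
to(*V(-.07,0,.083),vh)
d=capture("wrist")
im=d["frame"][:,:,::-1].copy()
for B in ([[-.077,-.025,.117],[-.063,-.025,.117],[-.063,.025,.117],[-.077,.025,.117]],[[.029,-.03,.117],[.071,-.03,.117],[.071,.03,.117],[.029,.03,.117]]):
    cv2.polylines(im,[proj(d,fr(*v,B)).round().astype(int).reshape(-1,1,2)],True,(0,255,255),1)
cv2.imwrite("pics/w1.png",im)
E
```

```text
time: 2.5
tool_pos: [0.4696, -0.2242, 0.1992]
orientation: [3.141, 0.058, -0.002]
contact_force: [0.3, 0.1, 0.3]
opening: 1.001
t 2.50 tcp [ 0.4696 -0.2242  0.1992] head 2.10 tilt 0.07 open 1.001 F [0.3 0.1 0.3] j7 0.62
shift x 0.0009 y 0.0009 z 0.1162 yaw -0.16
```

View pics/w1.png

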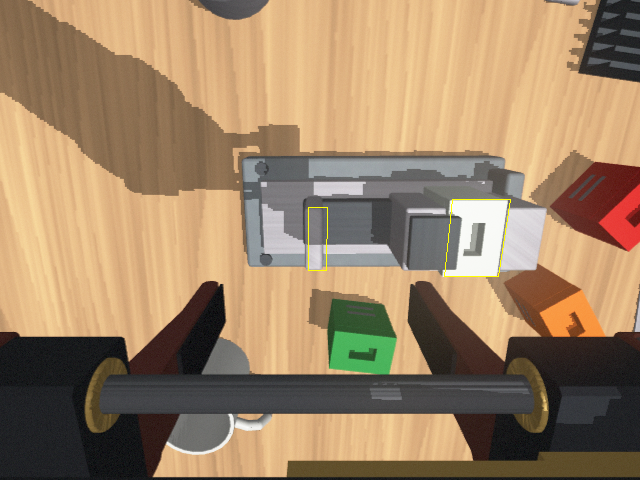

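The handle top sits at about (316,235) in the wrist view and matches the overlay. I'll descend and grip it.

```bash
python3 -m inch '[{"x":0.001,"y":0.001,"z":0.04,"yaw":0,"hand":-1},{"x":0.001,"y":0.001,"z":0.075,"yaw":0,"hand":-1},{"x":0.001,"y":0.001,"z":0.1,"yaw":0,"hand":-1},{"x":0.001,"y":0.001,"z":0.116,"yaw":0,"hand":-1},{"x":0.001,"y":0.001,"z":0.116,"yaw":0,"hand":0.4},{"x":0.001,"y":0.001,"z":0.116,"yaw":0,"hand":1},{"x":0.001,"y":0.001,"z":0.116,"yaw":0,"hand":1},{"x":0.001,"y":0.001,"z":0.116,"yaw":0,"hand":1},{"x":0.001,"y":0.001,"z":0.116,"yaw":0,"hand":1},{"x":0.001,"y":0.001,"z":0.116,"yaw":0,"hand":1}]'; python3 -c "
from go import *
to(*V(-.105,0,.083),vh)"
```

```text
time: 3.55
tool_pos: [0.4714, -0.2239, 0.084]
orientation: [-3.141, -0.063, -0.001]
contact_force: [0.0, 0.5, -0.2]
opening: 0.491
t 3.55 tcp [ 0.4714 -0.2239  0.084 ] head 2.28 tilt 0.05 open 0.491 F [ 0.   0.5 -0.2] j7 0.75
shift x -0.0360 y 0.0011 z 0.0009 yaw 0.02
```

```bash
python3 -m inch '[{"hand":1},{"hand":1},{"hand":1},{"hand":1},{"hand":1},{"hand":1}]'; python3 -c "
from go import *
to(*V(-.105,0,.083),vh)"
```

```text
t 3.55 tcp [ 0.4714 -0.2239  0.084 ] head 2.28 tilt 0.05 open 0.491 F [ 0.   0.5 -0.2] j7 0.75
shift x -0.0360 y 0.0011 z 0.0009 yaw 0.02schema error: expected keys x, y, z, yaw, hand
```

```bash
python3 -m inch '[{"x":0,"y":0,"z":0,"yaw":0,"hand":1},{"x":0,"y":0,"z":0,"yaw":0,"hand":1},{"x":0,"y":0,"z":0,"yaw":0,"hand":1},{"x":0,"y":0,"z":0,"yaw":0,"hand":1},{"x":0,"y":0,"z":0,"yaw":0,"hand":1},{"x":0,"y":0,"z":0,"yaw":0,"hand":1}]'; python3 -c "
from go import *
to(*V(-.105,0,.083),vh)"
```

```text
time: 4.15
tool_pos: [0.4681, -0.2241, 0.0832]
orientation: [-3.139, -0.06, 0.007]
contact_force: [-8.4, -0.6, 8.3]
opening: 0.156
t 4.15 tcp [ 0.4681 -0.2241  0.0832] head 2.21 tilt 0.28 open 0.156 F [-8.4 -0.6  8.3] j7 0.75
shift x -0.0328 y 0.0011 z 0.0004 yaw -0.05
```

```bash
python3 -m inch '[{"x":-0.006,"y":0,"z":0,"yaw":0,"hand":1},{"x":-0.012,"y":0,"z":0,"yaw":0,"hand":1},{"x":-0.018,"y":0,"z":0,"yaw":0,"hand":1},{"x":-0.023,"y":0,"z":0,"yaw":0,"hand":1},{"x":-0.028,"y":0,"z":0,"yaw":0,"hand":1},{"x":-0.033,"y":0,"z":0,"yaw":0,"hand":1},{"x":-0.036,"y":0,"z":0,"yaw":0,"hand":1},{"x":-0.036,"y":0,"z":0,"yaw":0,"hand":1},{"x":-0.036,"y":0,"z":0,"yaw":0,"hand":1}]'; python3 -c "
from go import *
to(*V(-.105,0,.083),vh)"
```

```text
time: 5.05
tool_pos: [0.4338, -0.2254, 0.0833]
orientation: [-3.14, -0.061, 0.003]
contact_force: [-2.9, -3.3, -8.5]
opening: 0.156
t 5.05 tcp [ 0.4338 -0.2254  0.0833] head 2.24 tilt 0.13 open 0.156 F [-2.9 -3.3 -8.5] j7 0.77
shift x 0.0016 y 0.0011 z 0.0003 yaw -0.01
```

```bash
python3 -m inch '[{"x":-0.002,"y":0,"z":0,"yaw":0,"hand":1},{"x":-0.004,"y":0,"z":0,"yaw":0,"hand":1},{"x":-0.004,"y":0,"z":0,"yaw":0,"hand":1}]'
python3 - <<'E'
from go import *
to(*V(-.105,0,.083),vh)
d=capture("top"); crop(d,380,195,120,125,5,"vise_top2.png")
E
```

```text
time: 5.35
tool_pos: [0.4333, -0.2255, 0.0834]
orientation: [3.139, 0.064, 0.005]
contact_force: [10.3, -2.7, -24.9]
opening: 0.156
t 5.35 tcp [ 0.4333 -0.2255  0.0834] head 2.32 tilt 0.21 open 0.156 F [ 10.3  -2.7 -24.9] j7 0.77
shift x 0.0021 y 0.0010 z 0.0004 yaw 0.06
```

View pics/vise_top2.png

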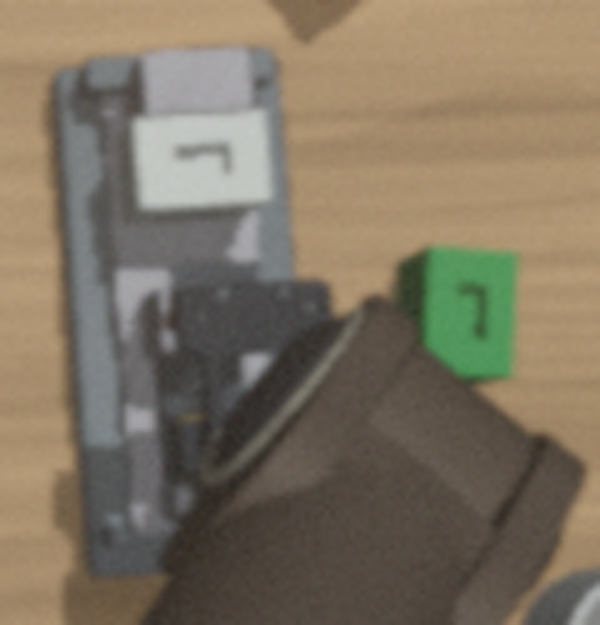

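```bash
python3 -m inch '[{"x":0.003,"y":0,"z":0,"yaw":0,"hand":1},{"x":0.003,"y":0,"z":0,"yaw":0,"hand":0},{"x":0.003,"y":0,"z":0,"yaw":0,"hand":0},{"x":0.003,"y":0,"z":0,"yaw":0,"hand":-0.2},{"x":0.003,"y":0,"z":0,"yaw":0,"hand":-0.2},{"x":0.003,"y":0,"z":-0.03,"yaw":0,"hand":-1},{"x":0.003,"y":0,"z":-0.07,"yaw":0,"hand":-1},{"x":0.003,"y":0,"z":-0.12,"yaw":0,"hand":-1},{"x":0.003,"y":0,"z":-0.12,"yaw":0,"hand":-1}]'
python3 - <<'E'
from go import *
d=capture("top")
q=ray(d,(np.array([[133,118],[268,110],[273,203],[140,211]])+.5)/5-.5+[380,195],.117)
print(q.round(4), "c",q.mean(0), "est",V(.05,0,.117))
for a,b in((1,0),(2,3)): e=q[b]-q[a]; print(np.degrees(np.arctan2(e[1],e[0]))-90)
to(*V(.05,0,.2),vh+90)
E
```

```text
time: 6.3
tool_pos: [0.437, -0.2273, 0.2091]
orientation: [3.139, 0.061, 0.014]
contact_force: [0.0, -0.3, -0.5]
opening: 0.846
[[ 0.6081 -0.1893  0.117 ]
 [ 0.6104 -0.2515  0.117 ]
 [ 0.5673 -0.2521  0.117 ]
 [ 0.565  -0.1909  0.117 ]] c [ 0.58770155 -0.22093805  0.117     ] est [ 0.59028046 -0.22031878  0.117     ]
2.105647326259202
2.164236187595492
t 6.35 tcp [ 0.436  -0.2261  0.2064] head 2.29 tilt 0.37 open 0.890 F [-0.4 -0.1 -0.1] j7 0.61
shift x 0.1543 y 0.0004 z 0.0074 yaw -89.97
```

The jaw is now open against its stop. The block top, with crop corners (133,118) to (273,203), centres at (0.5877, -0.221). Next I'll move over the block with the tool turned 90°.

```bash
python3 -m inch '[{"x":0.15,"y":0.001,"z":0.006,"yaw":-90,"hand":-1},{"x":0.152,"y":0.001,"z":0.006,"yaw":-90,"hand":-1},{"x":0.152,"y":0.001,"z":0.006,"yaw":-90,"hand":-1},{"x":0.152,"y":0.001,"z":0.006,"yaw":-90,"hand":-1},{"x":0.152,"y":0.001,"z":0.006,"yaw":-90,"hand":-1},{"x":0.152,"y":0.001,"z":0.006,"yaw":-90,"hand":-1},{"x":0.152,"y":0.001,"z":0.006,"yaw":-90,"hand":-1},{"x":0.152,"y":0.001,"z":0.006,"yaw":-90,"hand":-1},{"x":0.152,"y":0.001,"z":0.006,"yaw":-90,"hand":-1},{"x":0.152,"y":0.001,"z":0.006,"yaw":-90,"hand":-1},{"x":0.152,"y":0.001,"z":0.006,"yaw":-90,"hand":-1},{"x":0.152,"y":0.001,"z":0.006,"yaw":-90,"hand":-1}]'
python3 - <<'E'
from go import *
to(.5877,-.221,.076,92.2)
d=capture("wrist"); cv2.imwrite("pics/w2.png",d["frame"][:,:,::-1])
E
```

```text
time: 7.55
tool_pos: [0.5854, -0.2201, 0.1961]
orientation: [-2.175, -2.264, 0.001]
contact_force: [0.4, -0.5, 0.2]
opening: 0.999
t 7.55 tcp [ 0.5854 -0.2201  0.1961] head 92.32 tilt 0.12 open 0.999 F [ 0.4 -0.5  0.2] j7 2.05
shift x -0.0012 y 0.0025 z 0.1201 yaw 0.12
```

View pics/w2.png

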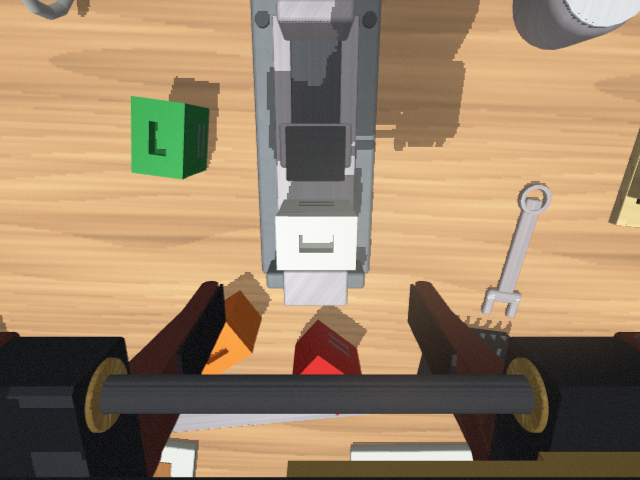

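The white block's top is at columns 275–357, rows 213–270. It is centred between the fingers (column 316) and the jaw is clear. I'll check the numbers once before descending.

Run:
```python
from go import *
d=capture("wrist")
q=ray(d,[[276,214],[358,213],[356,270],[276,270]],.117); print(q.round(4),q.mean(0).round(4))
to(.5877,-.221,.076,92.2)
```

```text
[[ 0.5672 -0.2507  0.117 ]
 [ 0.5642 -0.1906  0.117 ]
 [ 0.6089 -0.189   0.117 ]
 [ 0.6111 -0.2504  0.117 ]] [ 0.5879 -0.2202  0.117 ]
t 7.65 tcp [ 0.5855 -0.2202  0.1966] head 92.13 tilt 0.09 open 1.001 F [ 0.5 -0.4  0.2] j7 2.04
shift x -0.0010 y 0.0023 z 0.1205 yaw -0.07
```

```bash
python3 -m inch '[{"x":0,"y":0.002,"z":0.035,"yaw":0,"hand":-1},{"x":0,"y":0.002,"z":0.07,"yaw":0,"hand":-1},{"x":0,"y":0.002,"z":0.1,"yaw":0,"hand":-1},{"x":0,"y":0.002,"z":0.12,"yaw":0,"hand":-1},{"x":0,"y":0.002,"z":0.12,"yaw":0,"hand":-1},{"x":0,"y":0.002,"z":0.12,"yaw":0,"hand":1},{"x":0,"y":0.002,"z":0.12,"yaw":0,"hand":1},{"x":0,"y":0.002,"z":0.12,"yaw":0,"hand":1},{"x":0,"y":0.002,"z":0.12,"yaw":0,"hand":1},{"x":0,"y":0.002,"z":0.12,"yaw":0,"hand":1},{"x":0,"y":0.002,"z":0.12,"yaw":0,"hand":1},{"x":0,"y":0.002,"z":0.12,"yaw":0,"hand":1}]'
python3 - <<'E'
from go import *
to(.5877,-.221,.19,92.2)
E
```

```text
time: 8.85
tool_pos: [0.5887, -0.2204, 0.0786]
orientation: [2.176, 2.264, 0.002]
contact_force: [0.4, 1.3, 6.2]
opening: 0.678
t 8.85 tcp [ 0.5887 -0.2204  0.0786] head 92.27 tilt 0.09 open 0.678 F [0.4 1.3 6.2] j7 2.09
shift x -0.0006 y -0.0008 z -0.1114 yaw 0.07
```

```bash
python3 -m inch '[{"x":0,"y":0,"z":-0.01,"yaw":0,"hand":1},{"x":0,"y":0,"z":-0.03,"yaw":0,"hand":1},{"x":0,"y":0,"z":-0.06,"yaw":0,"hand":1},{"x":0,"y":0,"z":-0.09,"yaw":0,"hand":1},{"x":0,"y":0,"z":-0.115,"yaw":0,"hand":1},{"x":0,"y":0,"z":-0.13,"yaw":0,"hand":1},{"x":0,"y":0,"z":-0.13,"yaw":0,"hand":1},{"x":0,"y":0,"z":-0.13,"yaw":0,"hand":1}]'
python3 - <<'E'
from go import *
to(.41,.17,.21,87)
d=capture("wrist"); cv2.imwrite("pics/w3.png",d["frame"][:,:,::-1])
d=capture("scene"); cv2.imwrite("pics/s3.png",d["frame"][:,:,::-1])
E
```

```text
time: 9.65
tool_pos: [0.5876, -0.2199, 0.2067]
orientation: [-2.176, -2.264, 0.001]
contact_force: [0.2, -0.6, -1.8]
opening: 0.681
t 9.65 tcp [ 0.5876 -0.2199  0.2067] head 92.28 tilt 0.06 open 0.681 F [ 0.2 -0.6 -1.8] j7 2.04
shift x 0.3967 y -0.1619 z -0.0030 yaw 5.28
```

View pics/w3.png

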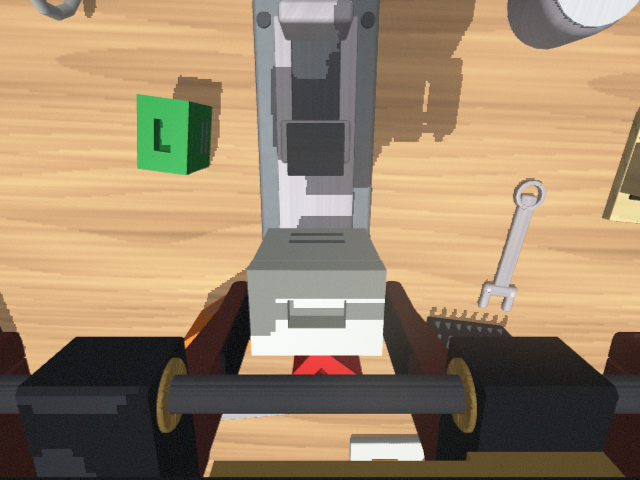

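View pics/s3.png

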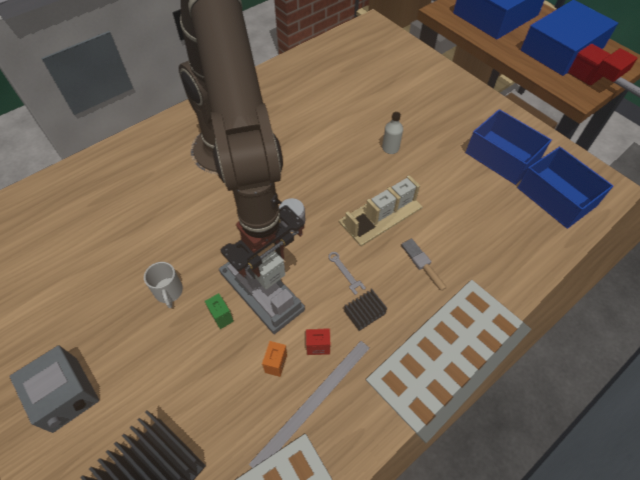

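The block is gripped upright over the vise, at wrist (317,290), and clear of it. I'll carry it to the free patch in front of the rack.

```bash
python3 -m inch '[{"x":0.015,"y":-0.006,"z":0,"yaw":1,"hand":1},{"x":0.045,"y":-0.018,"z":0,"yaw":2,"hand":1},{"x":0.085,"y":-0.035,"z":0,"yaw":3,"hand":1},{"x":0.128,"y":-0.052,"z":0,"yaw":4,"hand":1},{"x":0.171,"y":-0.07,"z":0,"yaw":5.3,"hand":1},{"x":0.214,"y":-0.087,"z":0,"yaw":5.3,"hand":1},{"x":0.257,"y":-0.105,"z":0,"yaw":5.3,"hand":1},{"x":0.3,"y":-0.122,"z":0,"yaw":5.3,"hand":1},{"x":0.34,"y":-0.139,"z":0,"yaw":5.3,"hand":1},{"x":0.372,"y":-0.152,"z":0,"yaw":5.3,"hand":1},{"x":0.391,"y":-0.16,"z":0,"yaw":5.3,"hand":1},{"x":0.397,"y":-0.162,"z":0,"yaw":5.3,"hand":1}]'
python3 - <<'E'
from go import *
to(.41,.17,.0336,rh+90)
E
```

```text
time: 10.95
tool_pos: [0.4087, 0.1719, 0.2066]
orientation: [-2.275, -2.166, 0.003]
contact_force: [0.1, -0.9, -1.7]
opening: 0.679
t 10.95 tcp [0.4087 0.1719 0.2066] head 87.19 tilt 0.11 open 0.679 F [ 0.1 -0.9 -1.7] j7 1.03
shift x -0.0018 y 0.0017 z 0.1730 yaw 0.29
```

```bash
python3 -m inch '[{"x":0,"y":0,"z":0.015,"yaw":0,"hand":1},{"x":0,"y":0,"z":0.045,"yaw":0,"hand":1},{"x":0,"y":0,"z":0.08,"yaw":0,"hand":1},{"x":0,"y":0,"z":0.115,"yaw":0,"hand":1},{"x":0,"y":0,"z":0.142,"yaw":0,"hand":1},{"x":0,"y":0,"z":0.158,"yaw":0,"hand":1},{"x":0,"y":0,"z":0.166,"yaw":0,"hand":1},{"x":0,"y":0,"z":0.17,"yaw":0,"hand":1},{"x":0,"y":0,"z":0.17,"yaw":0,"hand":1},{"x":0,"y":0,"z":0.17,"yaw":0,"hand":1}]'
python3 - <<'E'
from go import *
to(.41,.17,.0336,rh+90)
E
```

```text
time: 11.95
tool_pos: [0.411, 0.1701, 0.0382]
orientation: [2.279, 2.161, 0.002]
contact_force: [0.3, -0.1, -2.4]
opening: 0.68
t 11.95 tcp [0.411  0.1701 0.0382] head 86.96 tilt 0.07 open 0.680 F [ 0.3 -0.1 -2.4] j7 1.09
shift x -0.0001 y -0.0010 z 0.0046 yaw 0.06
```

```bash
python3 -m inch '[{"x":0,"y":0,"z":0.002,"yaw":0,"hand":1},{"x":0,"y":0,"z":0.004,"yaw":0,"hand":1},{"x":0,"y":0,"z":0.005,"yaw":0,"hand":1},{"x":0,"y":0,"z":0.005,"yaw":0,"hand":1}]'
```

```text
time: 12.35
tool_pos: [0.4108, 0.1703, 0.0335]
orientation: [2.279, 2.162, 0.002]
contact_force: [-3.5, -1.5, 10.8]
opening: 0.681
```

The block is on the bench, with an upward force of 11 N at TCP z 33.5 mm, as expected. I'll open, retract and turn.

```bash
python3 -m inch '[{"x":0,"y":0,"z":-0.001,"yaw":0,"hand":0.2},{"x":0,"y":0,"z":-0.001,"yaw":0,"hand":-0.4},{"x":0,"y":0,"z":-0.001,"yaw":0,"hand":-1},{"x":0,"y":0,"z":-0.001,"yaw":0,"hand":-1},{"x":0,"y":0,"z":-0.001,"yaw":0,"hand":-1},{"x":0,"y":0,"z":-0.001,"yaw":0,"hand":-1},{"x":0,"y":0,"z":-0.001,"yaw":0,"hand":-1},{"x":0,"y":0,"z":-0.001,"yaw":0,"hand":-1},{"x":0,"y":0,"z":-0.03,"yaw":0,"hand":-1},{"x":0,"y":0,"z":-0.08,"yaw":0,"hand":-1},{"x":0,"y":0,"z":-0.13,"yaw":0,"hand":-1},{"x":0,"y":0,"z":-0.16,"yaw":0,"hand":-1}]'
python3 - <<'E'
from go import *
to(.4108,.1703,.19,rh)
d=capture("wrist"); cv2.imwrite("pics/w4.png",d["frame"][:,:,::-1])
t=capture("top"); crop(t,190,250,110,110,5,"t4.png")
E
```

```text
time: 13.55
tool_pos: [0.4114, 0.1703, 0.1961]
orientation: [2.279, 2.161, 0.006]
contact_force: [1.5, -0.0, -0.3]
opening: 1.002
t 13.55 tcp [0.4114 0.1703 0.1961] head 86.96 tilt 0.22 open 1.002 F [ 1.5 -0.  -0.3] j7 1.04
shift x -0.0001 y -0.0006 z 0.0061 yaw 90.06
```

View pics/w4.png

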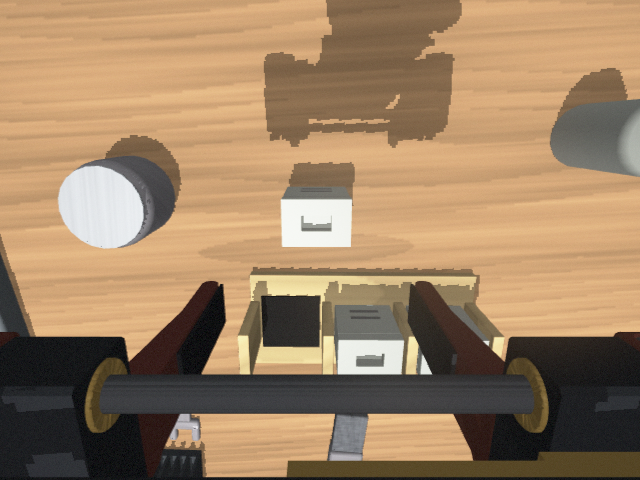

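View pics/t4.png

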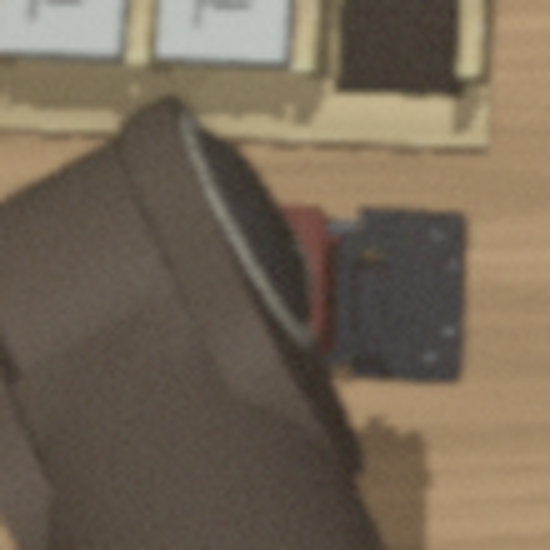

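The block stands at wrist (316,220). The empty bay with the black pad is at (291,320).

Run:
```python
from go import *
d=capture("wrist")
q=ray(d,[[281,195],[352,195],[352,247],[281,247]],.072); print(q.round(4),q.mean(0).round(4))
for a,b in((1,0),(2,3)): e=q[a]-q[b]; print(np.degrees(np.arctan2(e[1],e[0]))-90)
q=ray(d,[[262,295],[321,295],[321,347],[262,348]],.015); print(q.round(4),q.mean(0).round(4),K(0,-.078,.015))
print(proj(d,fr(*r,[[-.031,-.11,.015],[-.031,-.046,.015],[.031,-.046,.015],[.031,-.11,.015]])).round(0))
crop(d,230,260,260,110,3,"w5.png",[(proj(d,fr(*r,[[-.031,-.11,.015],[-.031,-.046,.015],[.031,-.046,.015],[.031,-.11,.015]])),(0,0,255)),(proj(d,fr(*r,[[-.055,-.122,.012],[-.055,.122,.012],[.055,.122,.012],[.055,-.122,.012]])),(0,0,255))]+[(proj(d,fr(*r,[[-.025,y-.005,.084],[-.025,y+.005,.084],[.025,y+.005,.084],[.025,y-.005,.084]])),(255,0,0)) for y in(-.117,-.039)])
```

```text
[[0.3865 0.143  0.072 ]
 [0.3897 0.2029 0.072 ]
 [0.436  0.2018 0.072 ]
 [0.4325 0.1393 0.072 ]] [0.4112 0.1717 0.072 ]
-3.118019736632263
-3.1633043014468285
[[0.5041 0.1079 0.015 ]
 [0.5077 0.1718 0.015 ]
 [0.5723 0.1686 0.015 ]
 [0.5698 0.1016 0.015 ]] [0.5385 0.1375 0.015 ] [0.53667865 0.13511917 0.015     ]
[[259. 295.]
 [318. 295.]
 [318. 345.]
 [262. 345.]]
```

View pics/w5.png

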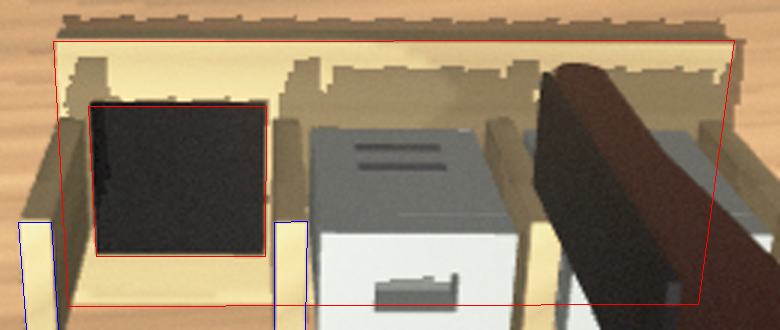

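The overlay agrees with the pad and dividers to within about 1 px. I'll turn 90° to grip the 42 mm width.

```bash
python3 -m inch '[{"x":0,"y":0,"z":0,"yaw":8,"hand":-1},{"x":0,"y":0,"z":0,"yaw":90,"hand":-1},{"x":0,"y":0,"z":0,"yaw":90,"hand":-1},{"x":0,"y":0,"z":0,"yaw":90,"hand":-1},{"x":0,"y":0,"z":0,"yaw":90,"hand":-1},{"x":0,"y":0,"z":0,"yaw":90,"hand":-1},{"x":0,"y":0,"z":0,"yaw":90,"hand":-1},{"x":0,"y":0,"z":0,"yaw":90,"hand":-1},{"x":0,"y":0,"z":0,"yaw":90,"hand":-1},{"x":0,"y":0,"z":0,"yaw":90,"hand":-1},{"x":0,"y":0,"z":0,"yaw":90,"hand":-1},{"x":0,"y":0,"z":0,"yaw":90,"hand":-1}]'
python3 - <<'E'
from go import *
d=capture("wrist"); cv2.imwrite("pics/w6.png",d["frame"][:,:,::-1])
to(.411,.1703,.0336,rh)
E
```

```text
time: 14.9
tool_pos: [0.4096, 0.1696, 0.1911]
orientation: [3.139, -0.084, -0.003]
contact_force: [-0.4, 0.1, -0.1]
opening: 1.001
t 14.95 tcp [0.4097 0.1696 0.1913] head -2.91 tilt 0.13 open 0.998 F [-0.2 -0.6  0.3] j7 -0.52
shift x 0.0016 y -0.0010 z 0.1577 yaw 0.19
```

View pics/w6.png

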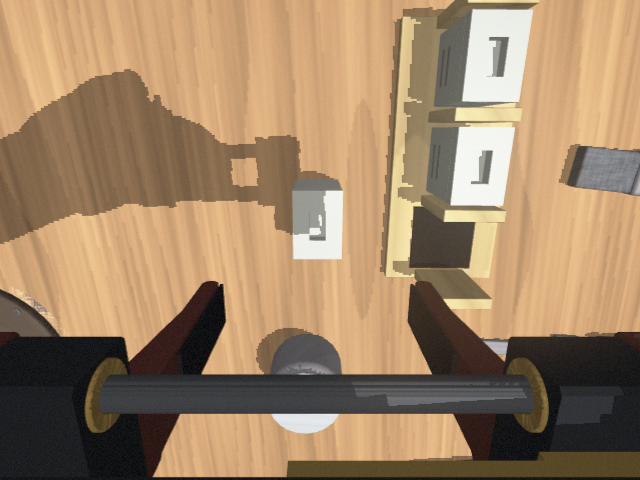

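The block is centred between the fingers at columns 293–342. Descend and grip.

```bash
python3 -m inch '[{"x":0.0015,"y":-0.001,"z":0.04,"yaw":0,"hand":-1},{"x":0.0015,"y":-0.001,"z":0.085,"yaw":0,"hand":-1},{"x":0.0015,"y":-0.001,"z":0.125,"yaw":0,"hand":-1},{"x":0.0015,"y":-0.001,"z":0.15,"yaw":0,"hand":-1},{"x":0.0015,"y":-0.001,"z":0.157,"yaw":0,"hand":0},{"x":0.0015,"y":-0.001,"z":0.157,"yaw":0,"hand":0},{"x":0.0015,"y":-0.001,"z":0.157,"yaw":0,"hand":0},{"x":0.0015,"y":-0.001,"z":0.157,"yaw":0,"hand":0},{"x":0.0015,"y":-0.001,"z":0.157,"yaw":0,"hand":0.3},{"x":0.0015,"y":-0.001,"z":0.157,"yaw":0,"hand":1},{"x":0.0015,"y":-0.001,"z":0.157,"yaw":0,"hand":1},{"x":0.0015,"y":-0.001,"z":0.157,"yaw":0,"hand":1}]'
python3 - <<'E'
from go import *
to(.411,.1703,.0336,rh)
E
```

```text
time: 16.15
tool_pos: [0.4121, 0.1713, 0.0362]
orientation: [-3.14, 0.083, -0.001]
contact_force: [-2.4, -0.2, 7.9]
opening: 0.475
t 16.15 tcp [0.4121 0.1713 0.0362] head -3.01 tilt 0.05 open 0.475 F [-2.4 -0.2  7.9] j7 -0.42
shift x -0.0011 y 0.0010 z 0.0026 yaw 0.09
```

```bash
python3 -m inch '[{"x":0,"y":0,"z":-0.01,"yaw":0,"hand":1},{"x":0,"y":0,"z":-0.035,"yaw":0,"hand":1},{"x":0,"y":0,"z":-0.07,"yaw":0,"hand":1},{"x":0,"y":0,"z":-0.1,"yaw":0,"hand":1},{"x":0,"y":0,"z":-0.12,"yaw":0,"hand":1},{"x":0,"y":0,"z":-0.125,"yaw":0,"hand":1},{"x":0,"y":0,"z":-0.125,"yaw":0,"hand":1}]'
python3 - <<'E'
from go import *
to(.5367,.1363,.16,rh)
E
```

```text
time: 16.85
tool_pos: [0.4121, 0.171, 0.161]
orientation: [-3.14, 0.083, -0.002]
contact_force: [-0.7, 1.4, -2.2]
opening: 0.478
t 16.85 tcp [0.4121 0.171  0.161 ] head -3.02 tilt 0.08 open 0.478 F [-0.7  1.4 -2.2] j7 -0.50
shift x 0.1262 y 0.0281 z 0.0011 yaw 0.08
```

```bash
python3 -m inch '[{"x":0.015,"y":0.003,"z":0,"yaw":0,"hand":1},{"x":0.045,"y":0.01,"z":0,"yaw":0,"hand":1},{"x":0.08,"y":0.018,"z":0,"yaw":0,"hand":1},{"x":0.108,"y":0.024,"z":0,"yaw":0,"hand":1},{"x":0.123,"y":0.027,"z":0,"yaw":0,"hand":1},{"x":0.126,"y":0.028,"z":0,"yaw":0,"hand":1},{"x":0.126,"y":0.028,"z":0,"yaw":0,"hand":1}]'
python3 - <<'E'
from go import *
to(.5367,.1363,.0512,rh)
import pickle
D={n:capture(n) for n in("wrist","top","scene")}
pickle.dump(D,open("D7.pkl","wb"))
cv2.imwrite("pics/w7.png",D["wrist"]["frame"][:,:,::-1])
crop(D["top"],215,205,110,100,6,"t7.png");crop(D["scene"],330,165,110,90,6,"s7.png")
E
```

```text
time: 17.55
tool_pos: [0.5353, 0.1358, 0.1589]
orientation: [3.139, -0.084, -0.004]
contact_force: [-0.8, 0.6, -2.6]
opening: 0.477
t 17.55 tcp [0.5353 0.1358 0.1589] head -3.06 tilt 0.17 open 0.477 F [-0.8  0.6 -2.6] j7 -0.27
shift x 0.0016 y -0.0007 z 0.1077 yaw 0.04
```

View pics/w7.png

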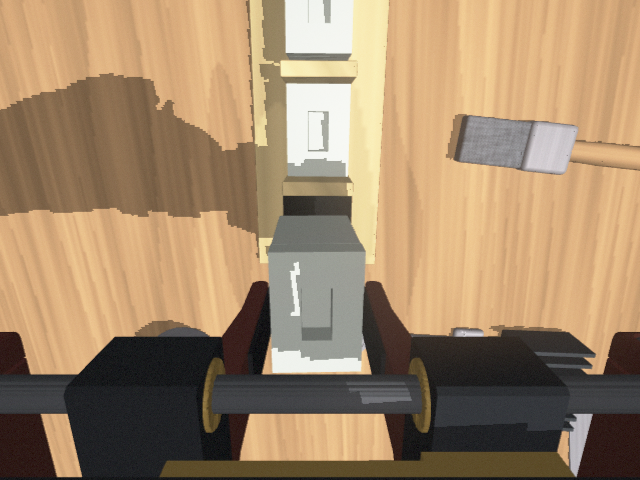

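View pics/s7.png

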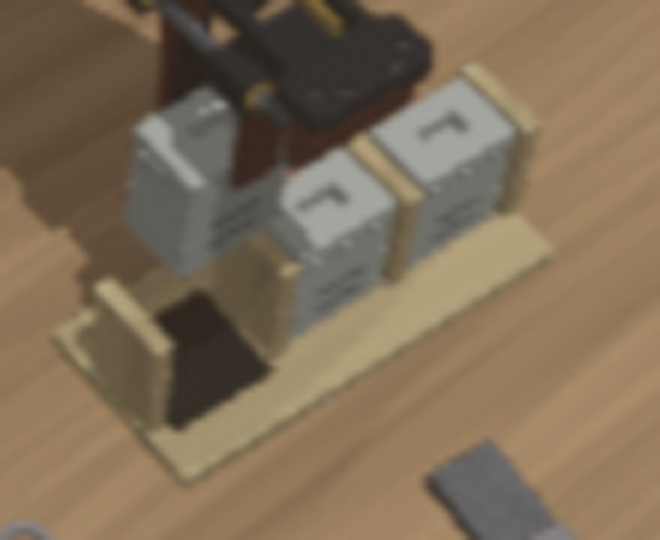

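The block is held above the bay. I'll overlay the predicted block, pad and dividers as a consistency check.

```bash
python3 - <<'E'
from go import *
import pickle
from fit import box
D=pickle.load(open("D7.pkl","rb"))
bx,by,bz=.5353,.1358-.001,.1589-.0362
a=np.radians(-3.06)
for n,c in(("wrist",(220,150,200,230,3)),("scene",(330,165,110,90,6)),("top",(215,205,110,100,6))):
    d=D[n]
    L=[(proj(d,fr(bx,by,a,box(-.021,.021,-.03,.03,z),bz)),(0,255,255)) for z in(0,.072)]
    L+=[(proj(d,fr(*r,box(-.031,.031,-.11,-.046,.015))),(0,0,255))]
    L+=[(proj(d,fr(*r,box(-.025,.025,y-.005,y+.005,.084))),(255,0,0)) for y in(-.117,-.039,.039)]
    crop(d,*c,f"o7{n}.png",L)
E
python3 - <<'E'
import cv2,numpy as np
a=[cv2.resize(cv2.imread(f"pics/o7{n}.png"),s) for n,s in(("wrist",(390,450)),("scene",(410,336)))]
b=np.zeros((450,800,3),np.uint8);b[:,:390]=a[0];b[:336,390:]=a[1];cv2.imwrite("pics/o7.png",b)
E
```

```text
[ 0.5393 -0.2218  0.0409] deg 2.35 res [-0.9 -1.3  0.3  0.7  0.7  0.2 -0.2  0. ]
[ 0.542  -0.223   0.0402] deg 2.3 res [ 0.1 -0.9 -1.6 -0.3 -0.   0.9  1.1  0. ]
[ 0.5403 -0.2223  0.0394] deg 2.26 res [-0.6 -1.7  0.5  0.3  0.8 -0.2 -0.1 -0.4  0.  -1.4 -1.7 -0.9 -0.2  0.2
  0.9 -0.5]
[ 0.5406  0.2127 -0.0566] deg -3.24 res [ 0.  -0.1 -0.1 -0.1 -0.1  0.1  0.2  0.1]
[ 0.5412  0.2137 -0.0494] deg -2.83 res [-0.5 -0.3  0.1  0.5  0.4 -0.2]
[ 0.5409  0.213  -0.0541] deg -3.1 res [-0.1 -0.1 -0.3 -0.3 -0.2 -0.1  0.1  0.1 -0.8 -0.4 -0.4  0.5  0.2 -0. ]
```

View pics/o7.png

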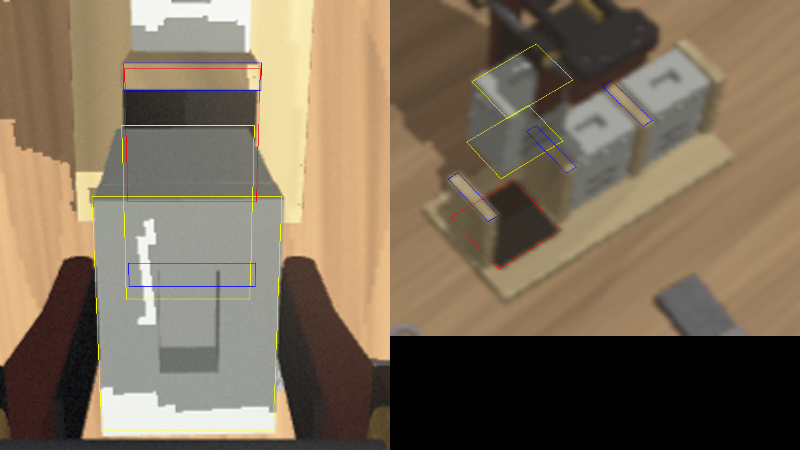

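```bash
python3 -m inch '[{"x":0.001,"y":0,"z":0.012,"yaw":0,"hand":1},{"x":0.001,"y":0,"z":0.028,"yaw":0,"hand":1},{"x":0.001,"y":0,"z":0.042,"yaw":0,"hand":1},{"x":0.001,"y":0,"z":0.052,"yaw":0,"hand":1},{"x":0.001,"y":0,"z":0.06,"yaw":0,"hand":1},{"x":0.001,"y":0,"z":0.06,"yaw":0,"hand":1}]'
python3 - <<'E'
from go import *
to(.5363,.1360,.0512,rh)
d=capture("wrist");crop(d,220,150,200,230,3,"w8.png")
d=capture("scene");crop(d,330,165,110,90,6,"s8.png")
E
```

```text
time: 18.3
tool_pos: [0.5366, 0.1361, 0.0993]
orientation: [3.14, -0.083, -0.003]
contact_force: [-0.4, 0.3, -2.8]
opening: 0.473
t 18.30 tcp [0.5366 0.1361 0.0993] head -3.02 tilt 0.11 open 0.473 F [-0.4  0.3 -2.8] j7 -0.24
shift x -0.0002 y 0.0001 z 0.0481 yaw 0.08
```

View pics/w8.png

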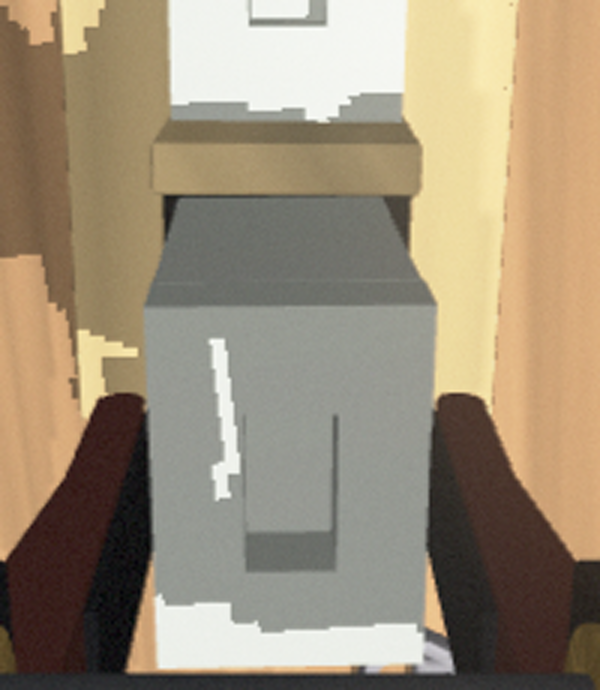

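View pics/s8.png

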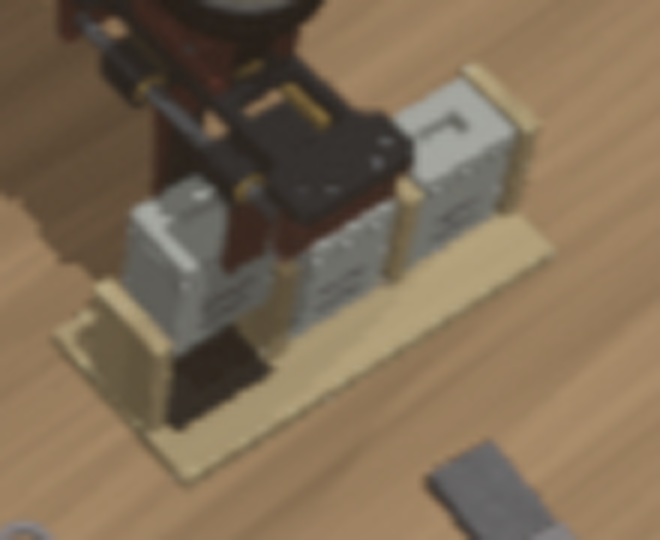

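The block is entering the bay between the dividers with no side force. Continue down.

```bash
python3 -m inch '[{"x":0,"y":0,"z":0.012,"yaw":0,"hand":1},{"x":0,"y":0,"z":0.025,"yaw":0,"hand":1},{"x":0,"y":0,"z":0.035,"yaw":0,"hand":1},{"x":0,"y":0,"z":0.042,"yaw":0,"hand":1},{"x":0,"y":0,"z":0.044,"yaw":0,"hand":1},{"x":0,"y":0,"z":0.044,"yaw":0,"hand":1}]'
```

```text
time: 19.0
tool_pos: [0.5372, 0.1361, 0.0561]
orientation: [3.14, -0.083, -0.001]
contact_force: [-0.5, 0.5, -2.0]
opening: 0.479
```

```bash
python3 -m inch '[{"x":0,"y":0,"z":0.002,"yaw":0,"hand":1},{"x":0,"y":0,"z":0.004,"yaw":0,"hand":1},{"x":0,"y":0,"z":0.0055,"yaw":0,"hand":1},{"x":0,"y":0,"z":0.0055,"yaw":0,"hand":1}]'
```

```text
time: 19.4
tool_pos: [0.5375, 0.1363, 0.0513]
orientation: [-3.14, 0.083, -0.001]
contact_force: [-0.1, 0.1, -0.1]
opening: 0.475
```

```bash
python3 -m inch '[{"x":0,"y":0,"z":0.001,"yaw":0,"hand":1},{"x":0,"y":0,"z":0.001,"yaw":0,"hand":1}]'; python3 -m inch '[{"x":0,"y":0,"z":0,"yaw":0,"hand":0.0},{"x":0,"y":0,"z":0,"yaw":0,"hand":-0.3},{"x":0,"y":0,"z":0,"yaw":0,"hand":-0.6},{"x":0,"y":0,"z":0,"yaw":0,"hand":-0.8},{"x":0,"y":0,"z":0,"yaw":0,"hand":-0.8},{"x":0,"y":0,"z":0,"yaw":0,"hand":-0.8},{"x":0,"y":0,"z":0,"yaw":0,"hand":-0.8}]'
python3 - <<'E'
from go import *
to(.5363,.1360,.0512,rh)
E
```

```text
time: 19.6
tool_pos: [0.5375, 0.1364, 0.0512]
orientation: [-3.14, 0.083, -0.001]
contact_force: [-4.9, -1.0, 10.2]
opening: 0.472
time: 20.3
tool_pos: [0.5373, 0.1362, 0.05]
orientation: [3.14, -0.083, -0.0]
contact_force: [0.3, -0.6, 0.2]
opening: 0.899
t 20.30 tcp [0.5373 0.1362 0.05  ] head -3.03 tilt 0.00 open 0.899 F [ 0.3 -0.6  0.2] j7 -0.21
shift x -0.0010 y 0.0003 z -0.0012 yaw 0.08
```

Released. I'll retract upward, then back toward the robot so the cameras can see.

```bash
python3 -m inch '[{"x":0,"y":0,"z":-0.03,"yaw":0,"hand":-0.8},{"x":0,"y":0,"z":-0.08,"yaw":0,"hand":-0.8},{"x":0,"y":0,"z":-0.13,"yaw":0,"hand":-0.8},{"x":-0.04,"y":0,"z":-0.15,"yaw":0,"hand":-0.8},{"x":-0.09,"y":0,"z":-0.15,"yaw":0,"hand":-0.8},{"x":-0.13,"y":0,"z":-0.15,"yaw":0,"hand":-0.8},{"x":-0.15,"y":0,"z":-0.15,"yaw":0,"hand":-0.8},{"x":-0.15,"y":0,"z":-0.15,"yaw":0,"hand":-0.8}]'
python3 - <<'E'
from go import *
from fit import box
W=capture("wrist");T=capture("top");S=capture("scene")
px,py,_=K(0,-.078,.015)
for d,n,c in((T,"t9",(175,205,130,100,6)),(S,"s9",(330,165,110,90,6)),(W,"w9",(0,0,640,480,1))):
    crop(d,*c,n+".png",[(proj(d,fr(px,py,r[2],box(-.021,.021,-.03,.03,.087))),(0,0,255))])
cv2.imwrite("pics/top9.png",T["frame"][:,:,::-1])
E
```

```text
time: 21.1
tool_pos: [0.3853, 0.1444, 0.2004]
orientation: [-3.139, 0.08, 0.0]
contact_force: [0.7, 0.3, 0.4]
opening: 0.9
[ 0.5393 -0.2218  0.0409] deg 2.35 res [-0.9 -1.3  0.3  0.7  0.7  0.2 -0.2  0. ]
[ 0.542  -0.223   0.0402] deg 2.3 res [ 0.1 -0.9 -1.6 -0.3 -0.   0.9  1.1  0. ]
[ 0.5403 -0.2223  0.0394] deg 2.26 res [-0.6 -1.7  0.5  0.3  0.8 -0.2 -0.1 -0.4  0.  -1.4 -1.7 -0.9 -0.2  0.2
  0.9 -0.5]
[ 0.5406  0.2127 -0.0566] deg -3.24 res [ 0.  -0.1 -0.1 -0.1 -0.1  0.1  0.2  0.1]
[ 0.5412  0.2137 -0.0494] deg -2.83 res [-0.5 -0.3  0.1  0.5  0.4 -0.2]
[ 0.5409  0.213  -0.0541] deg -3.1 res [-0.1 -0.1 -0.3 -0.3 -0.2 -0.1  0.1  0.1 -0.8 -0.4 -0.4  0.5  0.2 -0. ]
```

View pics/t9.png

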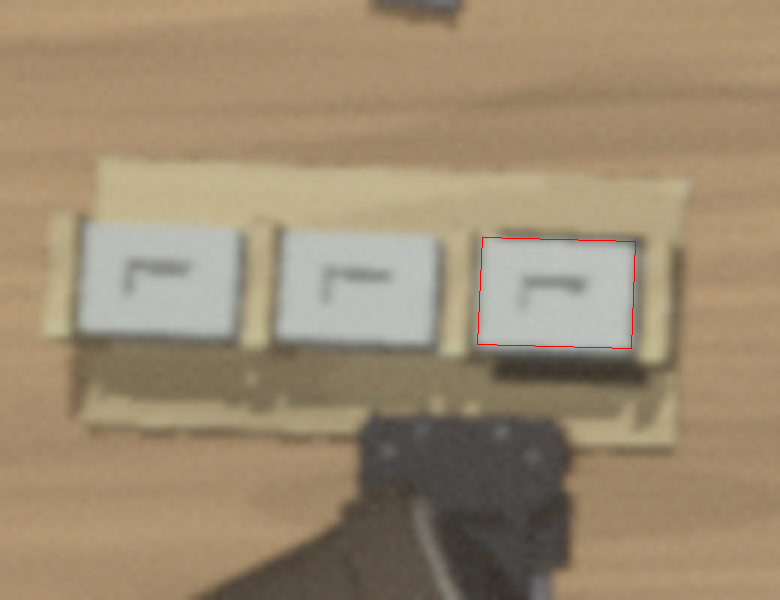

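View pics/s9.png

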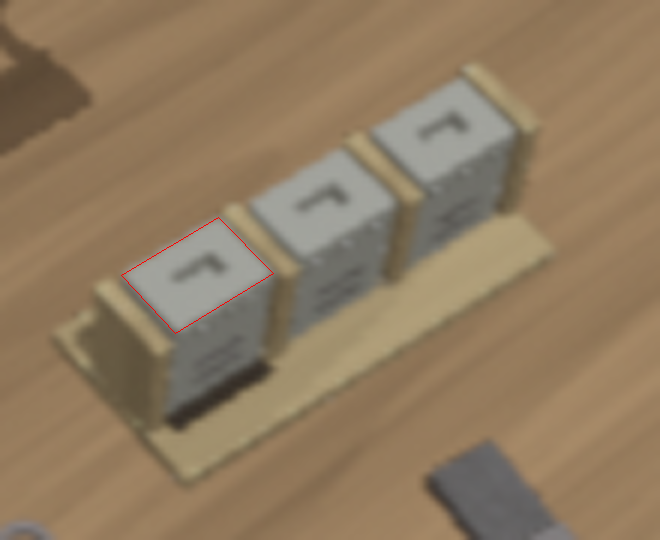

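View pics/w9.png

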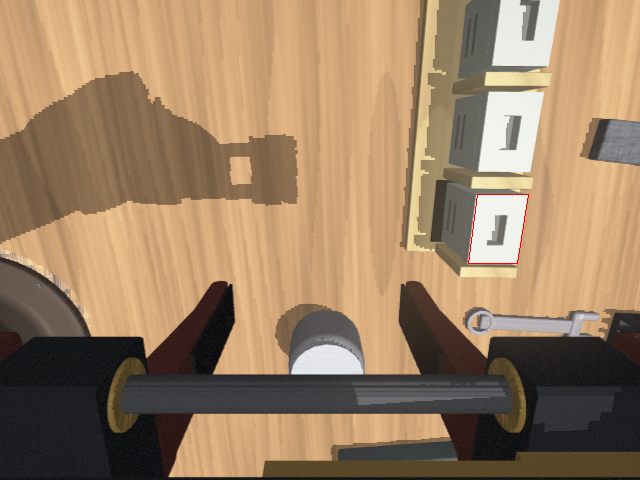

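View pics/top9.png

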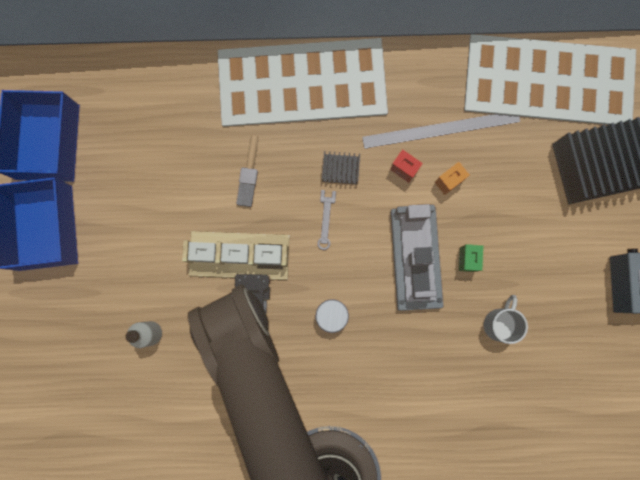

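All three views show the block upright in the bay, and its top face matches the predicted outline to about 1 px. In the top picture it is at (268,254). The jaw is open, the bystanders are where they started, and the robot touches nothing.

```bash
python3 -c "
from workcell import ctrl,telemetry
print(ctrl.finish_job()); print(telemetry.read_state()['time'])"
```

```text
the job is handed in; nothing more can be done
None
the job is handed in; nothing more can be done
```

I slid the jaw open to its stop and lifted the white block out by its ends. I then stood it on the bench at about (0.41, 0.17) and let go. After that I took it again across its 42 mm width, stood it on the pad in the empty bay, and backed off. The job was handed in at about 21 s of the 64 s allowed.

**Last checks:**
- **Block:** it stands upright and square in all three cameras. Its top matches the outline predicted for the pad centre to about 1 px, roughly 2–3 mm.
- **Contact:** about 0 N on the tool, with nothing touched.
- **Surroundings:** the jaw is still open, and by eye in the top picture the racked blocks and bystanders are where they started.

**Disagreements:**
- The vise fit from the cameras was about 2.5 mm off along x against the measured block and handle. I corrected for it before grasping.
- Before lowering, the scene camera showed the held block 1–1.5 px off the prediction. The final pictures did not show that offset.
- `finish_job` gives no verdict, so I can't confirm the run was judged a pass.

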